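Corn on to simmer

ROBOT

A 6-joint arm with a two-finger parallel gripper is mounted at the origin on the work surface. World frame = base frame: x ahead of the robot, y to its left, z up, the work surface at z = 0. Lengths are in m, angles in rad, forces in N, time in s.
With the tool pointing down it reaches from about 0.35 to 0.975 m from the base axis. Payload 4.9 kg.
Tool frame: the origin (TCP) lies at the very end of the fingers, on their centre line; the grasp point (between the pads) lies 19 mm behind it; z points along the fingers, y is the line along which they close (so a half turn about z gives the same grasp; the last joint's range is limited). The gripper opens to 85 mm and grips with 20 to 120 N. Pads are 22 mm wide; open, the fingers measure 114 mm over their backs; the gripper's body (76 mm by 85 mm) begins 54 mm behind the grasp point. The pads swing forward as they close: fully open they stand 13 mm farther back than shut.
Start: joints at [-1.348, 0.053, 1.613, -0, 1.476, -0.119], TCP at [0.209, -0.589, 0.231] pointing down, gripper open.
Joint ranges: [-3.01, 3.01], [-1.01, 2.22], [0.06, 2.58], [-1.02, 4.17], [0.09, 2.62], [-3.14, 3.14]. Speed limits (rad/s): [2.57, 2.57, 3.14, 3.14, 3.14, 3.14].

INTERFACE

Orientations are given as a rotation vector (axis times angle).
In Python, from station import get_obs, get_image, get_calibration, finish_job gives the robot as it stands.
- The arm moves only by the tool servo_tool, never from a script. Its argument "increments" is a list of rows, each a list of 5 numbers: the opening, from 0 (shut) to 1 (fully open), then the shift along the tool's x, y, z in mm, then the turn about the tool's z in degrees. In form: [[jaw, tx, ty, tz, spin], ...]. A call has 1 to 12 rows; each row shifts and turns the commanded pose from where the row before left it, along the tool's axes as they then stand; what a row does not reach is not made up. A row lasts 1/8 s, in which the tool goes at most 62.5 mm and 10.7 degrees, less where a joint would pass 70% of its speed; a pose out of reach is approached as far as the arm can. A call is refused whole if a number of a shift passes 62.5 or a number of a turn 10.7, either way. A call with a gripper value outside its range is refused whole. The fingers move at their own pace and stop on an object; "force" is the grip in N (left out, the last holds). Time passes only in rows, so rows that do not move let the fingers close. It gives the time, the measured TCP pose, the force, the opening and the grip force at its end, in the units of the state.
- get_obs(): the state, without advancing time (a new reading comes with each control period).
- get_image(name): name is "side" or "top"; returns the picture (480x640x3 uint8, red, green, blue); there is no depth.
- get_calibration(name): a dict with "fx", "fy", "cx", "cy" (pixels), "dist_coeffs" ([k1, k2, p1, p2, k3] as OpenCV has them; the pictures are not rectified), "R" (3x3) and "t" (3): a world point X has camera coordinates R X + t. Camera axes: x right, y down, z forward; pixel columns grow to the right and rows downward; lengths in m; the calibration is good to about 2 mm. A picture is of the moment at which its call begins. get_calibration takes no time and is no camera call.
- finish_job(): hands the job in; it is judged then, once.
The state is a dict: "t": time; "q": joint angles; "dq": joint speeds; "effort": joint torques, N m; "tool_pos": TCP position; "tool_rot": TCP orientation; "contact_force": force on the tool from outside, world axes, zero at the start; "wrist_torque": the same for the moment, N m; "opening": finger opening in m; "grip_force": force on a finger pad.
Only numpy, scipy, OpenCV 4.12 (cv2) and the standard library are available. Lean on these libraries where they do the work, as an engineer would, in place of code of your own. Each camera call takes 0.05 s, during which the arm holds its last target. There are 200 camera calls.

TASK

Put all the pieces of corn from the round board into the pan and put the lid on properly. Then slide the covered pan across from the red-ringed plate onto the white-ringed plate, without lifting it, so that it stands inside the white ring; turn the red-ringed plate fully off with its slider and set the white-ringed plate's slider to its green mark. Leave the two bowls and the salt dish where they are.

Things in the scene. Friction and masses are not known exactly. Their poses are not given: they have to be found in the camera images.
- boil_plate: Red-ringed electric plate where the pan starts: fixed box 330 mm deep (its x), 230 wide (y), 60 high; black glass, red rings, aluminium control strip with a slider along the front (-x) edge. Origin: centre of its underside. Stands against simmer_plate, tops level; either may be the left one. The pair is turned up to 0.1 rad about the vertical.
- simmer_plate: The white-ringed electric plate, same box and same size as boil_plate, with one white ring (radius 100 mm) on its glass and a green mark across its slider scale. Origin: centre of its underside.
- boil_zone (a point): Centre of the red rings (outer radius 112 mm), on the glass, 60 mm above the worktop; 45 mm behind (+x of) the middle of the boil plate.
- simmer_zone (a point): Centre of the white ring (radius 100 mm), on the glass, 60 mm above the worktop; 45 mm behind (+x of) the middle of the simmer plate. Axes as the plate.
- boil_slider (a joint): Slide control of the red-ringed plate: 0 m = fully off at the left (+y of the plate) end stop, 0.10 m = full power at the right (-y) end stop. Starts well up. It moves with about 1.5 N and stays where it is left.
- boil_slider_top (a point): Middle of the top of that slider's black cap. The cap is 28 mm (plate x) by 14 mm (plate y) by 24 mm high, standing on the control strip, with a white line across its top; the track runs along the plate's y, 175 mm in front (-x) of the ring centre. The point's z is 24.5 mm above the plate's top.
- simmer_slider (a joint): Slide control of the white-ringed plate, same as the other: 0 m = off at the left (+y) end, 0.10 m = full at the right. Starts at or near off. The green mark is at 0.040 m.
- simmer_slider_top (a point): Middle of the top of the simmer plate's slider cap (same cap as the other).
- simmer_mark (a point): The point on the simmer plate's slider track level with the green mark (5 mm wide), at the height of the plate's top. The slider is set when the white line of its cap is level with the mark.
- pot: Cream enamelled pan: outside 180 mm across (foot 170), 4 mm wall, 90 mm high, 5 mm bottom, 0.4-0.65 kg empty. Origin: centre of underside, z up. Two flat lugs on its +x and -x, each 24 mm wide, 12 thick, middle 66 mm above the underside, reaching out to 134 mm from the axis; one points roughly to the robot. Friction on the glass about 0.6.
- lid: Cream lid, 188 mm diameter, 0.2 kg, lying right way up on a cork mat 8 mm thick. Its underside has a step 158 mm across and 6 mm deep that fits inside the pan's rim with about 6 mm to spare all round. Origin: centre of the underside of the step, so that on the pan it lies 84 mm above the pan's origin; the brim (5 mm thick) rests on the rim.
- lid_knob (a point): Centre of the top of the lid's wooden knob: upright cylinder of 31 mm diameter, 34 mm high above the lid; the point is 45 mm above the lid's origin.
- corn1: Piece of corn cob: yellow cylinder of 44 mm diameter and 36 mm long, 50 g, standing on its cut face on the round wooden board (250 mm across, 16 mm thick). Origin: centre of its lower face, z along its axis. May be absent.
- corn2: Piece of corn cob: yellow cylinder of 44 mm diameter and 36 mm long, 50 g, standing on its cut face on the round wooden board (250 mm across, 16 mm thick). Origin: centre of its lower face, z along its axis. May be absent.
- corn3: Piece of corn cob: yellow cylinder of 44 mm diameter and 36 mm long, 50 g, standing on its cut face on the round wooden board (250 mm across, 16 mm thick). Origin: centre of its lower face, z along its axis. May be absent.
- corn4: Piece of corn cob: yellow cylinder of 44 mm diameter and 36 mm long, 50 g, standing on its cut face on the round wooden board (250 mm across, 16 mm thick). Origin: centre of its lower face, z along its axis. May be absent.
- corn5: Piece of corn cob: yellow cylinder of 44 mm diameter and 36 mm long, 50 g, standing on its cut face on the round wooden board (250 mm across, 16 mm thick). Origin: centre of its lower face, z along its axis. May be absent.
- board: Round oak board, fixed, 250 mm diameter, 16 mm thick; origin: centre of its underside on the worktop. To the left or the right of the plates.
- bowl_a: Sand-coloured stoneware bowl with a pale grey glazed rim, 116 mm diameter, 68 mm high; a bystander. Origin: centre of its underside.
- bowl_b: Dark stoneware bowl with a pale grey glazed rim, 116 mm diameter, 68 mm high; a bystander. Origin: centre of its underside.
- salt: Small round dark-wood salt dish, 80 mm diameter, 34 mm high, in front of the plates; a bystander. Origin: centre of its underside.

How it is judged:
On the way, in this order (a step that is already met when the one before it is completed fails the run):
1. all the corn is in the pan, on the red-ringed plate (horizontal distance between each of corn1, corn2, corn3, corn4, corn5 and pot below 0.086 m and z of corn1 in the frame of pot between 0 and 0.085 m and z of corn2 in the frame of pot between 0 and 0.085 m and z of corn3 in the frame of pot between 0 and 0.085 m and z of corn4 in the frame of pot between 0 and 0.085 m and z of corn5 in the frame of pot between 0 and 0.085 m and horizontal distance between pot and boil_zone below 0.06 m), for 0.2 s.
2. the lid is on the pan, on the red-ringed plate (all of step 1 and horizontal distance between lid and pot below 0.014 m and z of lid in the frame of pot between 0.078 and 0.088 m and angle between the z axis of lid and the z axis of pot, either way round below 0.06 rad), for 0.2 s.
3. the covered pan stands inside the white ring (horizontal distance between each of corn1, corn2, corn3, corn4, corn5 and pot below 0.086 m and z of corn1 in the frame of pot between 0 and 0.085 m and z of corn2 in the frame of pot between 0 and 0.085 m and z of corn3 in the frame of pot between 0 and 0.085 m and z of corn4 in the frame of pot between 0 and 0.085 m and z of corn5 in the frame of pot between 0 and 0.085 m and horizontal distance between lid and pot below 0.014 m and z of lid in the frame of pot between 0.078 and 0.088 m and angle between the z axis of lid and the z axis of pot, either way round below 0.06 rad and horizontal distance between pot and simmer_zone below 0.018 m and angle between pot's own z axis and vertical below 0.05 rad), for 0.2 s.
At the end, for the whole second after the job is handed in: All corn is in the pan; the lid is seated (centred within 14 mm, level); the pan is at rest within 18 mm of the white ring's centre; the red-ringed plate's slider is within 6 mm of off, the white-ringed plate's within 6 mm of its green mark (all of step 3 and linear speed of each of pot, lid below 0.02 m/s and value of joint boil_slider below 0.006 m and value of joint simmer_slider between 0.034 and 0.046 m); the robot touches nothing.
It fails at once if the pan is lifted off the plates (12 mm) or tipped (0.2 rad) (height (world z) of pot above 0.072 m or angle between pot's own z axis and vertical above 0.2 rad).
It fails at once if the pan is pushed off the plates (height (world z) of pot below 0.05 m).
It fails at once if the sand-coloured bowl is shifted more than 30 mm or knocked over (distance of bowl_a from where it was at the start of the episode above 0.03 m or angle between bowl_a's own z axis and vertical above 0.5 rad).
It fails at once if the dark bowl is shifted more than 30 mm or knocked over (distance of bowl_b from where it was at the start of the episode above 0.03 m or angle between bowl_b's own z axis and vertical above 0.5 rad).
It fails at once if the salt dish is shifted more than 30 mm or knocked over (distance of salt from where it was at the start of the episode above 0.03 m or angle between salt's own z axis and vertical above 0.5 rad).
Of corn1, corn2, corn3, corn4, corn5 only 3 to 5 are there at a start; the rules pass over those that are not, and their reading is None.
At some moment in a run one of corn1, corn2, corn3, corn4, corn5 may be knocked a few centimetres aside while the robot is not near it.
Once in a run the grip may slacken for a moment while it holds something.
It also fails if it takes over 210 s, if anything falls off the work surface, if the arm or the gripper's body presses on something with over 40 N, if the wrist force passes 120 N, or if a joint passes its speed limit or range.

## Working session

There is one attempt and no reset: what is moved stays moved. The work goes in short steps, Python scripts to look and compute and a tool call to move; the robot and the scene stay as the last step left them, time stands still between calls to the robot, and variables do not carry over. Pictures are saved under pics/ and viewed, at most 14 in all, crops included, and the job is handed in when it is done.

Besides the shell and the picture viewer there is one more tool, called after "Emit:" in YAML: its name, and indented under it one key for each argument. servo_tool: Moves the arm, as the interface text tells. Its arguments: {"type":"object","properties":{"increments":{"type":"array"},"force":{"type":"number"}},"required":["increments"]}

```bash
mkdir -p pics; cat > h.py <<'E'
import numpy as np, cv2
from station import *
def cal(n):
    c=get_calibration(n); K=np.array([[c["fx"],0,c["cx"]],[0,c["fy"],c["cy"]],[0,0,1.]])
    return K,np.array(c["dist_coeffs"],float),np.array(c["R"],float),np.array(c["t"],float)
def plane(n,uv,z):
    K,d,R,t=cal(n); p=cv2.undistortPoints(np.array(uv,float).reshape(-1,1,2),K,d).reshape(-1,2)
    r=np.c_[p,np.ones(len(p))]@R; C=-R.T@t
    return C+r*((z-C[2])/r[:,2])[:,None]
def proj(n,X):
    K,d,R,t=cal(n); return cv2.projectPoints(np.array(X,float).reshape(-1,3),cv2.Rodrigues(R)[0],t,K,d)[0].reshape(-1,2)
def snap(n,f=None):
    im=cv2.cvtColor(get_image(n),cv2.COLOR_RGB2BGR)
    if f: cv2.imwrite("pics/"+f,im)
    return im
E
python3 - <<'E'
from h import *
for n in("top","side"):
    snap(n,n+"0.png"); K,d,R,t=cal(n); print(n,-R.T@t,R.round(2).tolist(),K[0,0])
o=get_obs(); print(o["t"],o["tool_rot"],o["opening"])
E
```

```text
top [0.27415957 0.01653612 1.22060735] [[-0.08, -1.0, -0.01], [-0.97, 0.08, -0.23], [0.23, -0.01, -0.97]] 527.9811868468428
side [0.17069187 0.92336302 0.97404847] [[-0.92, -0.38, 0.01], [-0.26, 0.61, -0.74], [0.28, -0.69, -0.67]] 541.5634003895038
0.1 [-3.09400776e+00 -5.33949951e-01  1.75113723e-04] 0.08593864515040434
```

View pics/top0.png

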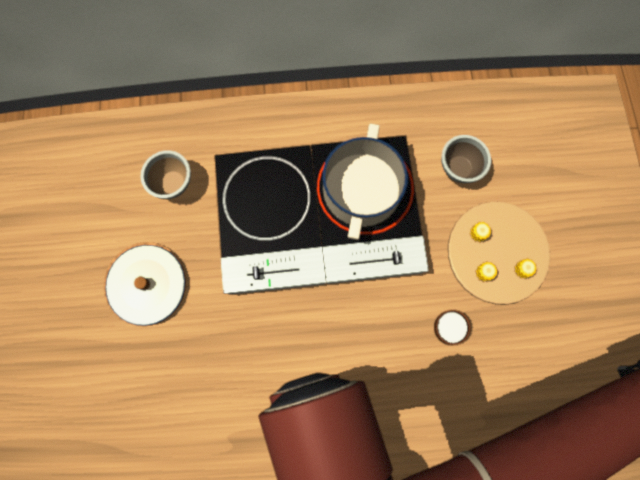

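View pics/side0.png

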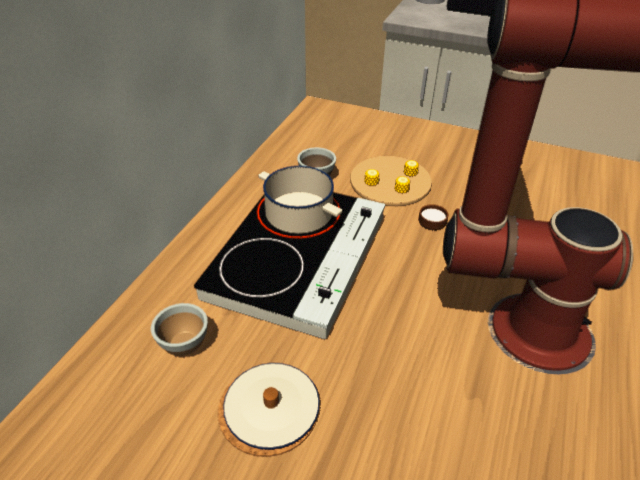

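The top view shows three corn pieces on the right-hand board at about (481,231), (487,271) and (527,268). The pan is on the right plate at (366,182), the white ring on the left plate at (266,198), and the lid at (146,284). The bowls are at (167,175) and (466,159), the salt at (452,328), and the slider caps at (257,272) and (397,258). The side view agrees.

```bash
cat > m.py <<'E'
from h import *
def comps(mask,amin):
    n,l,s,c=cv2.connectedComponentsWithStats(mask.astype(np.uint8)); return [(l==i,s[i],c[i]) for i in range(1,n) if s[i,4]>=amin]
def corn(n,im):
    hsv=cv2.cvtColor(im,cv2.COLOR_BGR2HSV); m=cv2.inRange(hsv,(22,170,150),(35,255,255))
    m=cv2.morphologyEx(m,cv2.MORPH_CLOSE,np.ones((5,5)))
    return [(c.round(1),s[4]) for _,s,c in comps(m,60)]
def circ(P):  # circle fit in xy
    A=np.c_[2*P[:,:2],np.ones(len(P))]; s=np.linalg.lstsq(A,(P[:,:2]**2).sum(1),rcond=None)[0]
    return s[:2],np.sqrt(s[2]+s[0]**2+s[1]**2)
def rcirc(P,it=6,k=.004):
    c,r=circ(P)
    for _ in range(it):
        e=abs(np.hypot(*(P[:,:2]-c).T)-r); q=P[e<max(k,np.median(e)*1.5)]; c,r=circ(q)
    return c.round(4),round(r,4),len(q)
E
python3 - <<'E'
from m import *
for n in("top","side"):
    im=cv2.imread(f"pics/{n}0.png"); hsv=cv2.cvtColor(im,cv2.COLOR_BGR2HSV)
    print(n,"corn")
    for c,a in corn(n,im): print(c,a,plane(n,c,.016+.018 if n=="side" else .048).round(4))
    red=cv2.inRange(hsv,(0,150,120),(6,255,255))|cv2.inRange(hsv,(174,150,120),(180,255,255))
    reg=np.zeros_like(red)
    if n=="top": reg[130:250,300:430]=255
    else: reg[180:245,250:350]=255
    ys,xs=np.nonzero(red&reg); P=plane(n,np.c_[xs,ys],.06); print("red",rcirc(P))
    reg[:]=0
    if n=="top": reg[150:245,218:315]=255
    else: reg[235:302,214:308]=255
    g=cv2.cvtColor(im,cv2.COLOR_BGR2GRAY); ys,xs=np.nonzero((g>100)&(reg>0)); P=plane(n,np.c_[xs,ys],.06); print("white",rcirc(P,10))
    # lid brim top z=.008+.006+.005
    reg[:]=0
    if n=="top": reg[235:335,95:195]=255
    else: reg[355:455,215:330]=255
    m=((hsv[...,1]<70)&(hsv[...,2]>120)&(reg>0))
    k=max(comps(m,200),key=lambda a:a[1][4])[0].astype(np.uint8)
    ct=max(cv2.findContours(k,0,cv2.CHAIN_APPROX_NONE)[0],key=len)[:,0]
    print("lid",rcirc(plane(n,ct,.019)))
    br=cv2.inRange(hsv,(3,120,40),(14,255,220))&reg
    for _,s,c in comps(br,25): print("knob?",c.round(1),s,plane(n,c,.05).round(4))
    # green
    gr=cv2.inRange(hsv,(45,90,60),(85,255,255))
    for _,s,c in comps(gr,4): print("green",c.round(1),s[4],plane(n,c,.06).round(4))
def crop(n,x,y,w,h,k):
    im=cv2.imread(f"pics/{n}0.png"); return cv2.resize(im[y:y+h,x:x+w],None,fx=k,fy=k,interpolation=cv2.INTER_CUBIC)
a=crop("top",210,120,230,180,3.4); cv2.imwrite("pics/c0.png",a[:600,:800])
E
```

```text
top corn
[478.9 232.2] 148 [[ 0.5284 -0.37    0.048 ]]
[523.6 268.8] 155 [[ 0.434  -0.4622  0.048 ]]
[484.9 271.7] 158 [[ 0.4356 -0.3701  0.048 ]]
red (array([ 0.6558, -0.117 ]), np.float64(0.1099), 197)
white (array([0.6499, 0.1136]), np.float64(0.0982), 809)
lid (array([0.4767, 0.4148]), np.float64(0.0934), 222)
knob? [123.  251.9] [115 246  20  14  27] [[0.5504 0.4538 0.05  ]]
knob? [141.1 282.8] [135 277  14  12 118] [[0.4751 0.4113 0.05  ]]
green [267.4 262.2] 9 [[0.4972 0.1192 0.06  ]]
green [269.2 282.6] 9 [[0.4511 0.1182 0.06  ]]
side corn
[406.2 176.4] 314 [[ 0.436  -0.4253  0.034 ]]
[371.1 177.4] 156 [[ 0.5316 -0.3786  0.034 ]]
red (array([ 0.6546, -0.1194]), np.float64(0.1095), 208)
white (array([0.6743, 0.1216]), np.float64(0.1178), 499)
lid (array([0.4764, 0.4121]), np.float64(0.0923), 252)
knob? [240.5 434.9] [219 379  63  76 405] [[0.4876 0.5103 0.05  ]]
knob? [270.8 397.2] [263 388  16  20 251] [[0.4713 0.4193 0.05  ]]
knob? [298.5 440.3] [281 420  36  34 130] [[0.3858 0.4791 0.05  ]]
green [317.4 284.6] 5 [[0.5    0.1167 0.06  ]]
green [337.5 290.5] 8 [[0.4503 0.1159 0.06  ]]
```

View pics/c0.png

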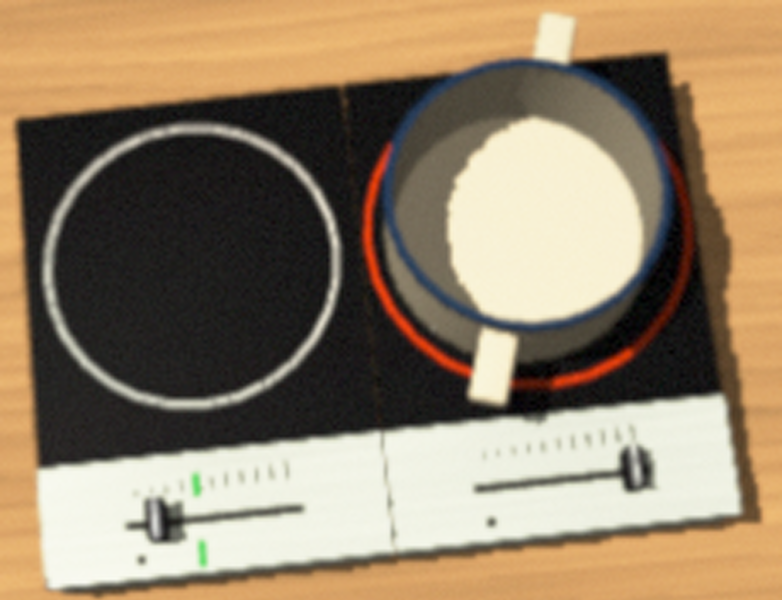

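```bash
cat >> m.py <<'E'
def cornwide(n,im):
    hsv=cv2.cvtColor(im,cv2.COLOR_BGR2HSV); m=cv2.inRange(hsv,(17,200,60),(36,255,255))
    m=cv2.morphologyEx(m,cv2.MORPH_CLOSE,np.ones((3,3)))
    return [(s[:2]+(s[2:4]-1)/2,s) for _,s,c in comps(m,60)]
def tri(a,b):
    (Ka,da,Ra,ta),(Kb,db,Rb,tb)=cal("top"),cal("side")
    u=lambda p,K,d:cv2.undistortPoints(np.array(p,float).reshape(1,1,2),K,d).reshape(2,1)
    X=cv2.triangulatePoints(np.c_[Ra,ta],np.c_[Rb,tb],u(a,Ka,da),u(b,Kb,db)); return (X[:3]/X[3]).ravel()
def rim(n,im,box,z=.15):
    hsv=cv2.cvtColor(im,cv2.COLOR_BGR2HSV); m=cv2.inRange(hsv,(100,90,30),(130,255,200)); x,y,w,h=box
    r=np.zeros_like(m); r[y:y+h,x:x+w]=1; ys,xs=np.nonzero(m*r); return rcirc(plane(n,np.c_[xs,ys],z))
E
python3 - <<'E'
from m import *
for n in("top","side"):
    im=cv2.imread(f"pics/{n}0.png"); hsv=cv2.cvtColor(im,cv2.COLOR_BGR2HSV)
    for c,s in cornwide(n,im): print(n,c,s,plane(n,c,.034).round(4))
    print("rim",rim(n,im,(310,120,115,130) if n=="top" else (255,160,95,80)))
    m=(hsv[...,1]<60)&(hsv[...,2]>150)
    reg=np.zeros(m.shape,bool)
    if n=="top":
        reg[120:142,362:385]=1; reg[216:240,340:366]=1
    else: reg[168:185,255:272]=1; reg[200:220,318:345]=1
    for _,s,c in comps(m&reg,15): print("lug",c.round(1),s,plane(n,c,.132).round(4))
    k=hsv[...,2]<70; reg[:]=0
    if n=="top": reg[262:282,246:270]=1; reg[248:268,388:406]=1
    else: reg[284:302,316:334]=1; reg[204:220,358:374]=1
    for _,s,c in comps(k&reg,15): print("cap",c.round(1),s,plane(n,c,.073).round(4))
E
```

```text
top [480.5 231.5] [471 223  20  18 120] [[ 0.5328 -0.3787  0.034 ]]
top [525. 268.] [515 259  21  19 131] [[ 0.4375 -0.4716  0.034 ]]
top [486. 271.] [476 262  21  19 130] [[ 0.4389 -0.3775  0.034 ]]
rim (array([ 0.6504, -0.1087]), np.float64(0.0894), 435)
lug [372.6 131.1] [368 124  10  15 122] [[ 0.7608 -0.1391  0.132 ]]
lug [354.4 227. ] [348 216  13  23 206] [[ 0.5439 -0.0762  0.132 ]]
cap [393.7 258.2] [392 254   4  10  19] [[ 0.4802 -0.1614  0.073 ]]
cap [259.1 273.2] [257 268   7  11  33] [[0.4717 0.138  0.073 ]]
side [411. 168.] [404 161  15  15 149] [[ 0.4346 -0.4745  0.034 ]]
side [371.5 178. ] [365 171  14  15 149] [[ 0.5296 -0.3761  0.034 ]]
side [402.  184.5] [395 177  15  16 151] [[ 0.4361 -0.3801  0.034 ]]
rim (array([ 0.6479, -0.1085]), np.float64(0.0884), 136)
lug [263.9 174.8] [259 172  10   7  38] [[ 0.7638 -0.1398  0.132 ]]
lug [331.6 208.2] [323 203  19  11  97] [[ 0.5429 -0.0769  0.132 ]]
cap [365.3 212.8] [361 209  10  10  67] [[ 0.4793 -0.1639  0.073 ]]
cap [324.  293.5] [319 289  12  13  87] [[0.471  0.1478 0.073 ]]
```

Emit:
servo_tool:
  increments:
    - [0.85, 0, 0, 0, 9.8]
    - [0.85, 0, 0, 0, 9.8]
    - [0.85, 38, -19, 10, 0]
    - [0.85, 38, -19, 10, 0]
    - [0.85, 38, -19, 15, 0]
    - [0.85, 38, -19, 20, 0]
    - [0.85, 38, -20, 20, 0]
    - [0.85, 37, -20, 20, 0]
    - [0.85, 0, 0, 10, 0]
    - [0.85, 0, 0, 0, 0]
    - [0.85, 0, 0, 0, 0]
  force: 40

```text
t: 1.48
tool_pos: [0.4359, -0.4738, 0.127]
tool_rot: [3.141, -0.003, 0.001]
contact_force: [-0.4, -0.5, -0.5]
opening: 0.0725
grip_force: 0.0
```

Emit:
servo_tool:
  increments:
    - [0.85, 0, 0, 40, 0]
    - [0.85, 0, 0, 40, 0]
    - [0.85, 0, 0, 20, 0]
    - [0.85, 0, 0, 7, 0]
    - [0.85, 0, 0, 0, 0]
    - [0.35, 0, 0, 0, 0]
    - [0.35, 0, 0, 0, 0]
    - [0.35, 0, 0, 0, 0]
    - [0.35, 0, 0, 0, 0]
    - [0.35, 0, 0, 0, 0]
    - [0.35, 0, 0, -20, 0]
    - [0.35, 0, 0, -30, 0]

```text
t: 2.98
tool_pos: [0.4358, -0.4718, 0.0691]
tool_rot: [-3.139, 0.0, 0.003]
contact_force: [0.1, -0.8, -0.7]
opening: 0.0433
grip_force: 40.8
```

Emit:
servo_tool:
  increments:
    - [0.35, 0, 0, -40, 0]
    - [0.35, 0, 0, -40, 0]
    - [0.35, 0, 0, -31, 0]
    - [0.35, 33, -45, 0, 0]
    - [0.35, 33, -45, 0, 0]
    - [0.35, 33, -45, 0, 0]
    - [0.35, 33, -45, 0, 0]
    - [0.35, 33, -46, 0, 0]
    - [0.35, 33, -46, 0, 0]
    - [0.35, 33, -46, 0, 0]
    - [0.35, 33, -45, 0, 0]
    - [0.35, 0, 0, 0, 0]

```text
t: 4.47
tool_pos: [0.7019, -0.1064, 0.1809]
tool_rot: [-3.141, -0.007, -0.001]
contact_force: [-0.6, -0.4, -1.7]
opening: 0.0431
grip_force: 40.8
```

Emit:
servo_tool:
  increments:
    - [0.35, 0, 0, 40, 0]
    - [0.35, 0, 0, 35, 0]
    - [0.35, 0, 0, 17, 0]
    - [0.35, 0, 0, 0, 0]
    - [0.68, 0, 0, 0, 0]
    - [0.68, 0, 0, 0, 0]
    - [0.68, 0, 0, 0, 0]
    - [0.68, 0, 0, -30, 0]
    - [0.68, 0, 0, -40, 0]
    - [0.68, 0, 0, -30, 0]
    - [0.68, 0, 0, 0, 0]

```text
t: 5.85
tool_pos: [0.7034, -0.1106, 0.1934]
tool_rot: [3.139, -0.0, 0.015]
contact_force: [-0.4, 0.6, 0.2]
opening: 0.0577
grip_force: 0.0
```

```bash
cat > look.py <<'E'
from m import *
import sys
t=sys.argv[1]; print(get_obs()["t"],get_obs()["tool_pos"])
for n in("top","side"):
    im=snap(n,f"{n}_{t}.png")
    for c,s in cornwide(n,im): print(n,c,s,plane(n,c,.034).round(4))
    print("rim",rim(n,im,(200,120,230,130) if n=="top" else (205,160,145,130)))
E
python3 look.py a
```

```text
5.85 [ 0.70338451 -0.11063881  0.1934174 ]
top [480.5 231.5] [471 223  20  18 113] [[ 0.5328 -0.3787  0.034 ]]
top [486.5 271.5] [477 263  20  18 109] [[ 0.4376 -0.3785  0.034 ]]
rim (array([ 0.6539, -0.1098]), np.float64(0.089), 104)
side [371.5 178. ] [365 171  14  15 146] [[ 0.5296 -0.3761  0.034 ]]
side [402. 185.] [395 178  15  15 150] [[ 0.4354 -0.3777  0.034 ]]
side [280.5 198. ] [273 193  16  11  81] [[ 0.7375 -0.1794  0.034 ]]
rim (array([ 0.6519, -0.1091]), np.float64(0.0877), 125)
```

Emit:
servo_tool:
  increments:
    - [0.85, -29, 45, 0, 0]
    - [0.85, -29, 45, 0, 0]
    - [0.85, -29, 45, 0, 0]
    - [0.85, -29, 45, 0, 0]
    - [0.85, -28, 44, 0, 0]
    - [0.85, -28, 44, 0, 0]
    - [0.85, 0, 0, 40, 0]
    - [0.85, 0, 0, 40, 0]
    - [0.85, 0, 0, 0, 0]
    - [0.85, 0, 0, 0, 0]

```text
t: 7.2
tool_pos: [0.5288, -0.3779, 0.1086]
tool_rot: [3.142, 0.0, 0.0]
contact_force: [0.4, -0.5, -0.1]
opening: 0.0724
grip_force: 0.0
```

Emit:
servo_tool:
  increments:
    - [0.85, 0, 0, 40, 0]
    - [0.85, 0, 0, 30, 0]
    - [0.85, 0, 0, 18, 0]
    - [0.85, 0, 0, 0, 0]
    - [0.35, 0, 0, 0, 0]
    - [0.35, 0, 0, 0, 0]
    - [0.35, 0, 0, 0, 0]
    - [0.35, 0, 0, 0, 0]
    - [0.35, 0, 0, -40, 0]
    - [0.35, 0, 0, -60, 0]
    - [0.35, 0, 0, -60, 0]
    - [0.35, 0, 0, 0, 0]

```text
t: 8.7
tool_pos: [0.5314, -0.3805, 0.1885]
tool_rot: [3.133, -0.0, 0.015]
contact_force: [0.2, -0.2, -0.8]
opening: 0.0432
grip_force: 40.8
```

Emit:
servo_tool:
  increments:
    - [0.35, 20, -45, 0, 0]
    - [0.35, 20, -45, 0, 0]
    - [0.35, 20, -45, 0, 0]
    - [0.35, 20, -45, 0, 0]
    - [0.35, 20, -45, 0, 0]
    - [0.35, 20, -45, 0, 0]
    - [0.35, 0, 0, 0, 0]
    - [0.35, 0, 0, 40, 0]
    - [0.35, 0, 0, 40, 0]
    - [0.35, 0, 0, 18, 0]
    - [0.35, 0, 0, 0, 0]

```text
t: 10.07
tool_pos: [0.6471, -0.1082, 0.0802]
tool_rot: [-3.141, 0.002, 0.006]
contact_force: [-0.4, 0.0, -0.6]
opening: 0.0428
grip_force: 40.9
```

Emit:
servo_tool:
  increments:
    - [0.68, 0, 0, 0, 0]
    - [0.68, 0, 0, 0, 0]
    - [0.68, 0, 0, 0, 0]
    - [0.68, 0, 0, -40, 0]
    - [0.68, 0, 0, -40, 0]
    - [0.68, 0, 0, -25, 0]
    - [0.85, -42, 54, 0, 0]
    - [0.85, -42, 54, 0, 0]
    - [0.85, -42, 54, 0, 0]
    - [0.85, -42, 54, 0, 0]
    - [0.85, -43, 54, 0, 0]
    - [0.85, 0, 0, 0, 0]

```text
t: 11.58
tool_pos: [0.4539, -0.3572, 0.1881]
tool_rot: [3.14, -0.01, 0.001]
contact_force: [0.5, 0.7, 0.8]
opening: 0.0724
grip_force: 0.0
```

```bash
python3 look.py b
```

```text
11.575 [ 0.45391805 -0.35719126  0.18810413]
top [361.5 165.5] [353 155  18  22 122] [[ 0.7178 -0.1167  0.034 ]]
top [362.5 187.5] [354 181  18  14  97] [[ 0.6625 -0.1133  0.034 ]]
rim (array([ 0.6544, -0.1104]), np.float64(0.0893), 432)
side [402.  184.5] [395 177  15  16 154] [[ 0.4361 -0.3801  0.034 ]]
side [284.5 198. ] [273 192  24  13 102] [[ 0.727  -0.1839  0.034 ]]
rim (array([ 0.6521, -0.11  ]), np.float64(0.0882), 128)
```

Emit:
servo_tool:
  increments:
    - [0.85, 0, 0, 40, 0]
    - [0.85, 0, 0, 40, 0]
    - [0.85, 0, 0, 0, 0]
    - [0.85, 0, 0, 0, 0]

```text
t: 12.18
tool_pos: [0.4575, -0.3539, 0.1089]
tool_rot: [3.14, 0.002, 0.002]
contact_force: [0.8, -1.3, 0.4]
opening: 0.0724
grip_force: 0.0
```

Emit:
servo_tool:
  increments:
    - [0.85, -20, 26, 0, 0]
    - [0.85, 0, 0, 0, 0]
    - [0.85, 0, 0, 40, 0]
    - [0.85, 0, 0, 30, 0]
    - [0.85, 0, 0, 18, 0]
    - [0.85, 0, 0, 0, 0]
    - [0.35, 0, 0, 0, 0]
    - [0.35, 0, 0, 0, 0]
    - [0.35, 0, 0, 0, 0]
    - [0.35, 0, 0, 0, 0]
    - [0.35, 0, 0, -40, 0]
    - [0.35, 0, 0, -40, 0]

```text
t: 13.68
tool_pos: [0.4356, -0.3796, 0.0996]
tool_rot: [-3.14, 0.001, 0.002]
contact_force: [0.3, -0.8, -0.9]
opening: 0.0429
grip_force: 40.9
```

Emit:
servo_tool:
  increments:
    - [0.35, 0, 0, -45, 0]
    - [0.35, 0, 0, -45, 0]
    - [0.35, 28, -45, 0, 0]
    - [0.35, 28, -45, 0, 0]
    - [0.35, 28, -45, 0, 0]
    - [0.35, 28, -45, 0, 0]
    - [0.35, 28, -45, 0, 0]
    - [0.35, 28, -45, 0, 0]
    - [0.35, 0, 0, 0, 0]
    - [0.35, 0, 0, 0, 0]

```text
t: 14.92
tool_pos: [0.6038, -0.1103, 0.189]
tool_rot: [3.141, 0.0, -0.001]
contact_force: [0.4, -0.5, -0.3]
opening: 0.0429
grip_force: 40.9
```

```bash
python3 look.py c
```

```text
14.925 [ 0.6038488  -0.11027957  0.1890115 ]
rim (array([ 0.6574, -0.1048]), np.float64(0.0842), 140)
side [319.5 172. ] [316 163   8  19  95] [[ 0.6849 -0.3435  0.034 ]]
side [284.5 198. ] [273 192  24  13 104] [[ 0.727  -0.1839  0.034 ]]
rim (array([ 0.652 , -0.1087]), np.float64(0.0873), 129)
```

View pics/side_c.png

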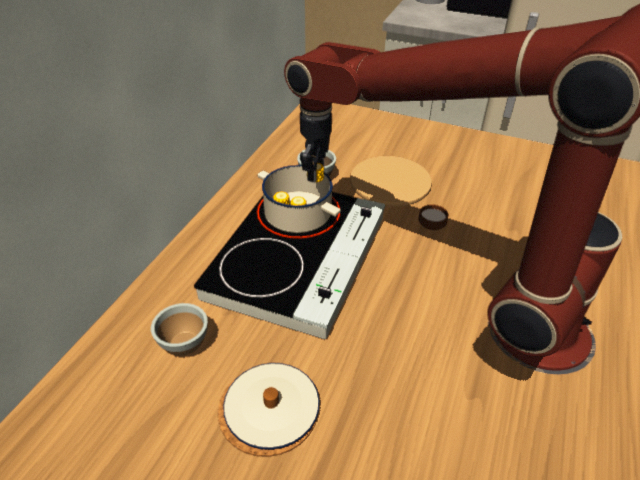

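The side view shows two pieces in the pan at (282,198) and (299,202), the third held in the gripper at (320,172), and an empty board.

Emit:
servo_tool:
  increments:
    - [0.35, 0, 0, 40, 0]
    - [0.35, 0, 0, 40, 0]
    - [0.35, 0, 0, 18, 0]
    - [0.35, 0, 0, 0, 0]
    - [0.68, 0, 0, 0, 0]
    - [0.68, 0, 0, 0, 0]
    - [0.68, 0, 0, 0, 0]
    - [0.68, 0, 0, -40, 0]
    - [0.68, 0, 0, -40, 0]
    - [0.68, 0, 0, -30, 0]
    - [0.68, -40, 0, 0, 0]
    - [0.68, -40, 0, 0, 0]

```text
t: 16.52
tool_pos: [0.523, -0.1102, 0.2019]
tool_rot: [3.141, 0.0, -0.001]
contact_force: [-0.1, -1.1, -0.4]
opening: 0.0584
grip_force: 0.0
```

Emit:
servo_tool:
  increments:
    - [0.68, 0, -50, 0, 0]
    - [0.68, 0, -50, 0, 0]
    - [0.68, 0, -50, 0, 0]
    - [0.68, -15, -50, 0, 0]
    - [0.68, -15, -50, 0, 0]
    - [0.68, -15, -50, 0, 0]
    - [0.68, 0, -50, 0, 0]
    - [0.68, 0, -50, 0, 0]
    - [0.68, 0, -50, 0, 0]
    - [0.68, 0, -50, 0, 0]
    - [0.68, 0, 0, 0, 0]
    - [0.68, 0, 0, 0, 0]

```text
t: 18.02
tool_pos: [0.479, 0.3893, 0.2009]
tool_rot: [3.14, -0.0, -0.002]
contact_force: [-0.7, -0.7, 0.2]
opening: 0.0582
grip_force: 0.0
```

```bash
python3 look.py d; python3 - <<'E'
from m import *
im=cv2.imread("pics/top_d.png"); hsv=cv2.cvtColor(im,cv2.COLOR_BGR2HSV)
im2=cv2.imread("pics/side_d.png"); h2=cv2.cvtColor(im2,cv2.COLOR_BGR2HSV)
cv2.imwrite("pics/dc.png",np.hstack([cv2.resize(im[120:250,300:430],None,fx=3,fy=3),cv2.resize(im2[155:285,250:380],None,fx=3,fy=3)]))
E
```

```text
18.025 [0.47895833 0.38931359 0.20091741]
top [361.5 167. ] [353 157  18  21 119] [[ 0.714  -0.1163  0.034 ]]
top [362.5 190. ] [354 182  18  17 109] [[ 0.6563 -0.1127  0.034 ]]
top [365.5 207. ] [357 201  18  13  72] [[ 0.6141 -0.1154  0.034 ]]
rim (array([ 0.6501, -0.1105]), np.float64(0.0893), 455)Traceback (most recent call last):
  File "look.py", line 7, in <module>
    print("rim",rim(n,im,(200,120,230,130) if n=="top" else (205,160,145,130)))
                ~~~^^^^^^^^^^^^^^^^^^^^^^^^^^^^^^^^^^^^^^^^^^^^^^^^^^^^^^^^^^^
  File "m.py", line 26, in rim
    r=np.zeros_like(m); r[y:y+h,x:x+w]=1; ys,xs=np.nonzero(m*r); return rcirc(plane(n,np.c_[xs,ys],z))
                                                                              ~~~~~^^^^^^^^^^^^^^^^^^
  File "h.py", line 7, in plane
    K,d,R,t=cal(n); p=cv2.undistortPoints(np.array(uv,float).reshape(-1,1,2),K,d).reshape(-1,2)
                      ~~~~~~~~~~~~~~~~~~~^^^^^^^^^^^^^^^^^^^^^^^^^^^^^^^^^^^^^^^^
cv2.error: OpenCV(4.12.0) /io/opencv/modules/calib3d/src/undistort.dispatch.cpp:347: error: (-215:Assertion failed) CV_IS_MAT(_src) && CV_IS_MAT(_dst) && (_src->rows == 1 || _src->cols == 1) && (_dst->rows == 1 || _dst->cols == 1) && _src->cols + _src->rows - 1 == _dst->rows + _dst->cols - 1 && (CV_MAT_TYPE(_src->type) == CV_32FC2 || CV_MAT_TYPE(_src->type) == CV_64FC2) && (CV_MAT_TYPE(_dst->type) == CV_32FC2 || CV_MAT_TYPE(_dst->type) == CV_64FC2) in function 'cvUndistortPointsInternal'
```

View pics/dc.png

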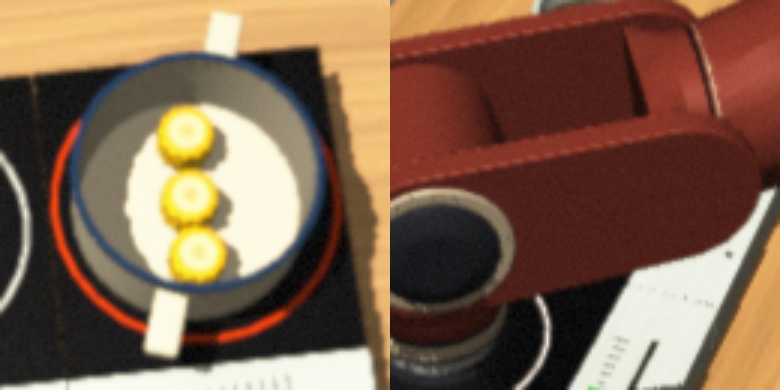

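All three pieces stand in a line in the pan, shown in the left crop (the arm hides the side view). Next is the lid knob.

Emit:
servo_tool:
  increments:
    - [0.68, -3, -23, 0, 0]
    - [0.68, 0, 0, 40, 0]
    - [0.68, 0, 0, 40, 0]
    - [0.68, 0, 0, 40, 0]
    - [0.68, 0, 0, 30, 0]
    - [0.68, 0, 0, 15, 0]
    - [0.68, 0, 0, 11, 0]
    - [0.68, 0, 0, 0, 0]
    - [0.68, 0, 0, 0, 0]

```text
t: 19.25
tool_pos: [0.4773, 0.4135, 0.0268]
tool_rot: [-3.14, 0.001, -0.003]
contact_force: [0.3, -0.7, 0.2]
opening: 0.0581
grip_force: 0.0
```

Emit:
servo_tool:
  increments:
    - [0.2, 0, 0, 0, 0]
    - [0.2, 0, 0, 0, 0]
    - [0.2, 0, 0, 0, 0]
    - [0.2, 0, 0, 0, 0]
    - [0.2, 0, 0, 0, 0]
    - [0.2, 0, 0, -20, 0]
    - [0.2, 0, 0, -40, 0]
    - [0.2, 0, 0, -60, 0]
    - [0.2, 0, 0, -60, 0]
    - [0.2, 0, 0, -20, 0]
    - [0.2, 0, 0, 0, 0]
  force: 70

```text
t: 20.62
tool_pos: [0.4768, 0.4132, 0.227]
tool_rot: [-3.14, 0.001, -0.004]
contact_force: [0.2, 0.1, -2.9]
opening: 0.0291
grip_force: 69.4
```

```bash
cat > lid.py <<'E'
from m import *
import sys
im=snap("top",sys.argv[1]+".png"); side=snap("side",sys.argv[1]+"s.png")
z=float(sys.argv[2]); x,y,w,h=map(int,sys.argv[3:7]); hsv=cv2.cvtColor(im,cv2.COLOR_BGR2HSV)
m=(hsv[...,1]<70)&(hsv[...,2]>120); r=np.zeros_like(m); r[y:y+h,x:x+w]=1
k=max(comps(m&r,200),key=lambda a:a[1][4])[0].astype(np.uint8)
ct=max(cv2.findContours(k,0,cv2.CHAIN_APPROX_NONE)[0],key=len)[:,0]
print("lid",rcirc(plane("top",ct,z)),get_obs()["tool_pos"])
E
python3 lid.py lid1 .21 40 180 200 200
```

```text
lid (array([0.478 , 0.4201]), np.float64(0.0945), 147) [0.47516156 0.41203221 0.22232673]
```

View pics/lid1.png

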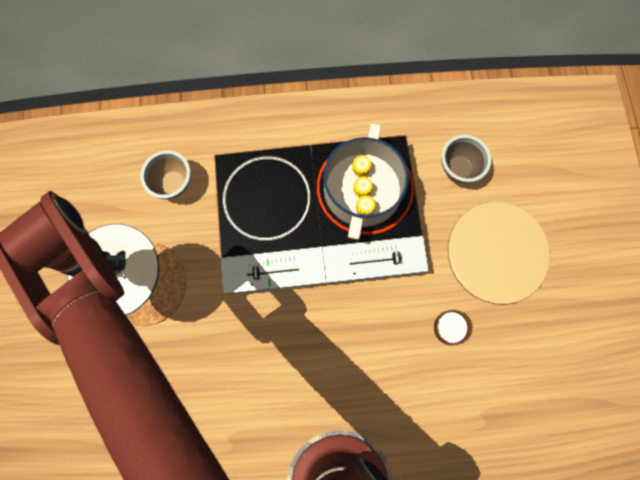

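The top view shows the lid lifted and held at (125,265), with the cork mat left at (160,285). The three corn pieces are in the pan at (362,165), (363,186) and (366,206).

Emit:
servo_tool:
  increments:
    - [0.2, 14, 43, 0, 0]
    - [0.2, 14, 43, 0, 0]
    - [0.2, 14, 43, 0, 0]
    - [0.2, 14, 43, 0, 0]
    - [0.2, 14, 43, 0, 0]
    - [0.2, 14, 44, 0, 0]
    - [0.2, 14, 44, 0, 0]
    - [0.2, 14, 44, 0, 0]
    - [0.2, 15, 44, 0, 0]
    - [0.2, 15, 44, 0, 0]
    - [0.2, 15, 44, 0, 0]
    - [0.2, 15, 44, 0, 0]

```text
t: 22.22
tool_pos: [0.6468, -0.1112, 0.2208]
tool_rot: [-3.14, 0.001, 0.01]
contact_force: [0.5, 0.8, -2.4]
opening: 0.0291
grip_force: 69.7
```

Emit:
servo_tool:
  increments:
    - [0.2, 0, 0, 0, 0]
    - [0.2, 0, 0, 0, 0]
    - [0.2, 0, 0, 0, 0]

```text
t: 22.6
tool_pos: [0.6475, -0.1089, 0.2239]
tool_rot: [-3.141, -0.002, 0.004]
contact_force: [-0.3, 0.7, -1.6]
opening: 0.0293
grip_force: 69.7
```

```bash
python3 lid.py lid2 .214 310 80 160 170; python3 - <<'E'
from m import *
im=cv2.imread("pics/lid2.png"); print(rim("top",im,(310,130,110,115)))
im=cv2.imread("pics/lid2s.png"); print(rim("side",im,(255,160,95,80)))
cv2.imwrite("pics/lid2c.png",np.hstack([cv2.resize(cv2.imread("pics/lid2.png")[100:260,300:460],None,fx=2.5,fy=2.5),cv2.resize(im[110:270,240:400],None,fx=2.5,fy=2.5)]))
E
```

```text
lid (array([ 0.6554, -0.0806]), np.float64(0.0661), 73) [ 0.6478667  -0.10902089  0.22489452]
(array([ 0.6199, -0.0261]), np.float64(0.0051), 11)
(array([ 0.6475, -0.1097]), np.float64(0.0873), 125)
```

View pics/lid2c.png

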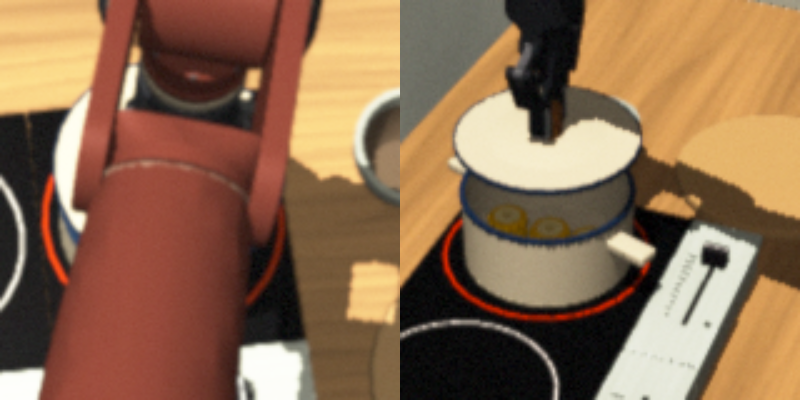

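The side crop shows the lid level in the gripper above the open pan, which holds the corn. I'll check its centre in the side view.

```bash
python3 - <<'E'
from m import *
im=cv2.imread("pics/lid2s.png"); hsv=cv2.cvtColor(im,cv2.COLOR_BGR2HSV)
m=(hsv[...,1]<70)&(hsv[...,2]>110); r=np.zeros_like(m); r[140:187,258:340]=1
k=max(comps(m&r,200),key=lambda a:a[1][4])[0].astype(np.uint8)
ct=max(cv2.findContours(k,0,cv2.CHAIN_APPROX_NONE)[0],key=len)[:,0]
ct=ct[(ct[:,1]>162)|(ct[:,0]<275)|(ct[:,0]>325)]
for z in(.205,.211,.216,.221): print(z,rcirc(plane("side",ct,z)))
E
```

```text
0.205 (array([ 0.6548, -0.1263]), np.float64(0.0933), 102)
0.211 (array([ 0.651 , -0.1181]), np.float64(0.0926), 102)
0.216 (array([ 0.6479, -0.1113]), np.float64(0.092), 102)
0.221 (array([ 0.6447, -0.1044]), np.float64(0.0914), 102)
```

Emit:
servo_tool:
  increments:
    - [0.2, 1, 0, 20, 0]
    - [0.2, 0, 0, 20, 0]
    - [0.2, 0, 0, 10, 0]
    - [0.2, 0, 0, 5, 0]
    - [0.2, 0, 0, 2, 0]
    - [0.2, 0, 0, 0, 0]
    - [0.2, 0, 0, 0, 0]

```text
t: 23.58
tool_pos: [0.6496, -0.1103, 0.1692]
tool_rot: [3.141, -0.001, 0.002]
contact_force: [-0.5, -0.0, -2.0]
opening: 0.0292
grip_force: 69.7
```

Emit:
servo_tool:
  increments:
    - [0.2, 0, 0, 2, 0]
    - [0.2, 0, 0, 2, 0]
    - [0.2, 0, 0, 0, 0]
    - [0.2, 0, 0, 0, 0]

```text
t: 24.08
tool_pos: [0.6492, -0.1102, 0.1643]
tool_rot: [-3.142, 0.0, 0.0]
contact_force: [0.2, 0.3, -1.9]
opening: 0.0292
grip_force: 69.7
```

Emit:
servo_tool:
  increments:
    - [0.2, 0, 0, 1, 0]
    - [0.2, 0, 0, 1, 0]
    - [0.2, 0, 0, 0, 0]
    - [0.2, 0, 0, 0, 0]

```text
t: 24.58
tool_pos: [0.6493, -0.1102, 0.1628]
tool_rot: [3.142, -0.0, 0.0]
contact_force: [-1.8, -0.0, 1.7]
opening: 0.0291
grip_force: 70.1
```

Contact made. Release and retreat.

Emit:
servo_tool:
  increments:
    - [0.6, 0, 0, 0, 0]
    - [0.6, 0, 0, 0, 0]
    - [0.6, 0, 0, 0, 0]
    - [0.6, 0, 0, -30, 0]
    - [0.6, 0, 0, -40, 0]
    - [0.6, 0, 0, 0, 0]
    - [0.6, -45, -20, 0, 0]
    - [0.6, -45, -40, 0, 0]
    - [0.6, -45, -45, 0, 0]
    - [0.6, -40, -45, 0, 0]
    - [0.6, 0, -50, 0, 0]
    - [0.6, 0, -50, 0, 0]

```text
t: 26.08
tool_pos: [0.4741, 0.1404, 0.2315]
tool_rot: [3.141, -0.001, 0.0]
contact_force: [0.3, 0.5, -1.0]
opening: 0.0515
grip_force: 0.0
```

```bash
python3 lid.py lid3 .155 315 110 110 107; python3 - <<'E'
from m import *
a=cv2.imread("pics/lid3.png");b=cv2.imread("pics/lid3s.png"); print(get_obs()["t"],get_obs()["tool_pos"])
cv2.imwrite("pics/lid3c.png",np.hstack([cv2.resize(a[120:300,210:430],None,fx=1.8,fy=1.8),cv2.resize(b[130:310,190:410],None,fx=1.8,fy=1.8)]))
E
```

```text
lid (array([ 0.6499, -0.1097]), np.float64(0.093), 221) [0.47396975 0.14259885 0.23131881]
26.175 [0.47396975 0.14259885 0.23131881]
```

View pics/lid3c.png

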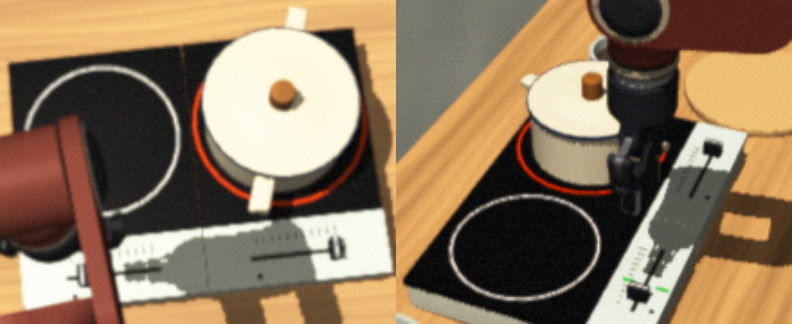

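The lid is seated: its centre is at (0.650, -0.110), on the pan axis, and level in both crops. Next is the simmer slider.

```bash
python3 - <<'E'
from m import *
print(plane("top",[[256,273],[397,258]],.08).round(4), plane("side",[[324,291],[366,211]],.08).round(4))
E
```

```text
[[ 0.4715  0.144   0.08  ]
 [ 0.4788 -0.1675  0.08  ]] [[ 0.4716  0.1468  0.08  ]
 [ 0.4777 -0.1634  0.08  ]]
```

Emit:
servo_tool:
  increments:
    - [0.55, -1, -3, 40, -1.5]
    - [0.55, 0, 0, 40, 0]
    - [0.55, 0, 0, 40, 0]
    - [0.55, 0, 0, 30, 0]
    - [0.55, 0, 0, 12, 0]
    - [0.55, 0, 0, 0, 0]
    - [0.55, 0, 0, 0, 0]
  force: 25

```text
t: 27.05
tool_pos: [0.4753, 0.1421, 0.0718]
tool_rot: [-3.141, -0.04, -0.004]
contact_force: [0.4, 0.9, -0.0]
opening: 0.0468
grip_force: 0.0
```

Emit:
servo_tool:
  increments:
    - [0.55, 0, 0, 4, 0]
    - [0.0, 0, 0, 0, 0]
    - [0.0, 0, 0, 0, 0]
    - [0.0, 0, 0, 0, 0]
    - [0.0, 0, 0, 0, 0]
    - [0.0, 0, 0, 0, 0]

```text
t: 27.8
tool_pos: [0.4743, 0.1423, 0.0668]
tool_rot: [-3.141, -0.041, -0.001]
contact_force: [-2.4, 1.9, 3.8]
opening: 0.0133
grip_force: 30.3
```

Emit:
servo_tool:
  increments:
    - [0.0, 0, 8, 0, 0]
    - [0.0, 0, 8, 0, 0]
    - [0.0, 0, 8, 0, 0]
    - [0.0, 0, 0, 0, 0]
    - [0.0, 0, 0, 0, 0]

```text
t: 28.42
tool_pos: [0.475, 0.1168, 0.0668]
tool_rot: [3.14, 0.04, 0.0]
contact_force: [-3.0, -1.8, 5.8]
opening: 0.0134
grip_force: 30.5
```

Emit:
servo_tool:
  increments:
    - [0.5, 0, 0, 0, 0]
    - [0.5, 0, 0, 0, 0]
    - [0.5, 0, 0, 0, 0]
    - [0.5, 0, 0, -40, 0]
    - [0.5, 0, 0, -50, 0]
    - [0.5, 0, 0, -40, 0]
    - [0.5, -20, 50, 0, 0]
    - [0.5, -20, 50, 0, 0]
    - [0.5, 0, 50, 0, 0]
    - [0.5, 0, 50, 0, 0]
    - [0.5, 0, 50, 0, 0]
    - [0.5, 0, 50, 0, 0]

```text
t: 29.92
tool_pos: [0.4422, -0.1845, 0.1963]
tool_rot: [3.141, 0.041, 0.001]
contact_force: [0.1, 0.1, 0.2]
opening: 0.0429
grip_force: 0.0
```

```bash
python3 - <<'E'
from m import *
print(get_obs()["t"],get_obs()["tool_pos"])
a=snap("top","e.png");b=snap("side","es.png")
for n,im,reg in(("top",a,[(120,142,362,385),(216,240,340,366)]),("side",b,[(168,185,255,272),(200,220,318,345)])):
    hsv=cv2.cvtColor(im,cv2.COLOR_BGR2HSV); m=(hsv[...,1]<60)&(hsv[...,2]>130)
    for y0,y1,x0,x1 in reg:
        r=np.zeros_like(m); r[y0:y1,x0:x1]=1
        for _,s,c in comps(m&r,15): print(n,"lug",c.round(1),s,plane(n,c,.132).round(4))
cv2.imwrite("pics/ec.png",np.vstack([cv2.resize(a[235:300,215:430],None,fx=3.6,fy=3.6),cv2.resize(b[200:320,300:400],(360,432))[:350].repeat(1,1) if 0 else cv2.resize(b[190:310,200:400],(774,464))[:360]]))
E
```

```text
29.925 [ 0.44224464 -0.18452536  0.19625008]
top lug [372.9 134.5] [362 124  23  18 234] [[ 0.7524 -0.1388  0.132 ]]
top lug [355.1 226.5] [348 216  18  23 235] [[ 0.5448 -0.0779  0.132 ]]
side lug [266.8 178. ] [260 171  12  14 116] [[ 0.7502 -0.1296  0.132 ]]
side lug [332.2 208.2] [324 203  17  11  90] [[ 0.5414 -0.0775  0.132 ]]
```

View pics/ec.png

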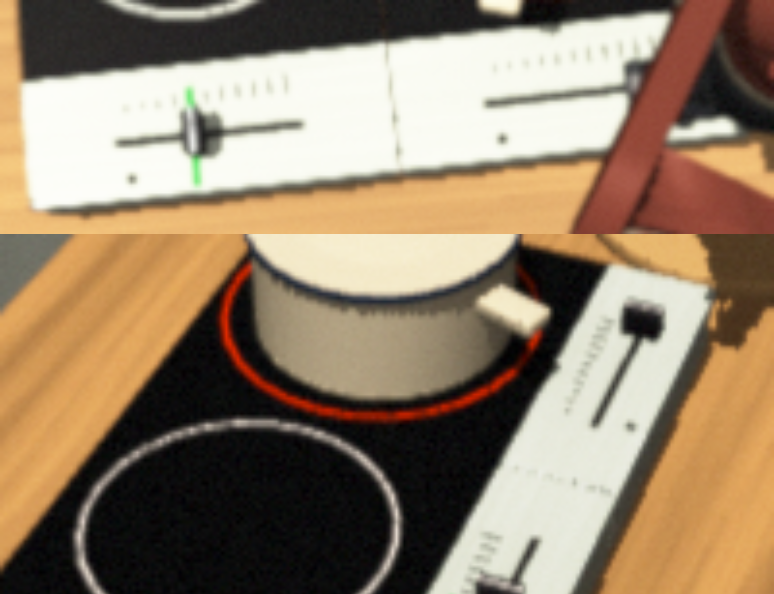

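The top crop shows the simmer cap's white line level with the green mark at (195,135). The side crop shows the near lug at (513,310) and the boil cap at (640,318). Next I'll grip the near lug.

Emit:
servo_tool:
  increments:
    - [0.6, 33, -35, 0, 9]
    - [0.6, 0, 0, 0, 8.8]
    - [0.6, 0, 0, 0, 0]
    - [0.6, 0, 0, 0, 0]

```text
t: 30.52
tool_pos: [0.4744, -0.1467, 0.1961]
tool_rot: [-3.11, 0.442, 0.0]
contact_force: [-0.1, -0.5, 1.4]
opening: 0.051
grip_force: 0.0
```

```bash
cat > to.py <<'E'
from m import *
import sys
from scipy.spatial.transform import Rotation as Ro
t=list(map(float,sys.argv[1:4])); o=get_obs(); R=Ro.from_rotvec(o["tool_rot"]).as_matrix()
print("pos",o["tool_pos"].round(4) if hasattr(o["tool_pos"],"round") else o["tool_pos"],"yaw",np.arctan2(R[1,0],R[0,0]).round(3),"tool mm",(R.T@(np.array(t)-o["tool_pos"])*1000).round(1))
E
python3 to.py .5393 -.0777 .108
```

```text
pos [ 0.4744 -0.1467  0.1961] yaw -0.282 tool mm [ 43.2 -84.4  88.1]
```

Emit:
servo_tool:
  increments:
    - [0.6, 22, -42, 0, 0]
    - [0.6, 21, -42, 0, 0]
    - [0.6, 0, 0, 0, 0]
    - [0.6, 0, 0, 30, 0]
    - [0.6, 0, 0, 30, 0]
    - [0.6, 0, 0, 20, 0]
    - [0.6, 0, 0, 8, 0]
    - [0.6, 0, 0, 0, 0]
    - [0.6, 0, 0, 0, 0]

```text
t: 31.65
tool_pos: [0.5403, -0.0788, 0.1097]
tool_rot: [3.109, -0.446, 0.004]
contact_force: [-1.1, -0.4, 1.4]
opening: 0.0513
grip_force: 0.0
```

Emit:
servo_tool:
  increments:
    - [0.1, 0, 0, 0, 0]
    - [0.1, 0, 0, 0, 0]
    - [0.1, 0, 0, 0, 0]
    - [0.1, 0, 0, 0, 0]
    - [0.1, 0, 0, 0, 0]
    - [0.1, 0, 0, 0, 0]
  force: 60

```text
t: 32.4
tool_pos: [0.5401, -0.0785, 0.1095]
tool_rot: [-3.11, 0.446, -0.002]
contact_force: [-2.0, 2.2, 5.1]
opening: 0.0231
grip_force: 59.9
```

```bash
cat > pan.py <<'E'
from m import *
# lid brim in the side view and knob
b=snap("side","p.png"); hsv=cv2.cvtColor(b,cv2.COLOR_BGR2HSV)
br=cv2.inRange(hsv,(3,120,60),(14,255,235)); br[:130]=0; br[:,:215]=0; br[260:]=0; br[:,345:]=0
for _,s,c in comps(br,40): print("knob",c.round(1),s,plane("side",c,.172).round(4))
m=(hsv[...,1]<70)&(hsv[...,2]>150); m[:130]=0; m[290:]=0; m[:,:200]=0; m[:,350:]=0
k=max(comps(m,200),key=lambda a:a[1][4])[0].astype(np.uint8)
ct=max(cv2.findContours(k,0,cv2.CHAIN_APPROX_NONE)[0],key=len)[:,0]; print("lid",rcirc(plane("side",ct,.155)))
E
python3 pan.py; python3 to.py .5393 -.0777 .108
```

```text
knob [337.9 137.5] [325 130  20  15 163] [[ 0.6268 -0.3355  0.172 ]]
knob [298.5 177.7] [293 171  11  15 136] [[ 0.649 -0.113  0.172]]
knob [283.6 225.2] [256 197  75  42 312] [[0.6033 0.0727 0.172 ]]
lid (array([ 0.6368, -0.1512]), np.float64(0.1245), 131)
pos [ 0.5401 -0.0785  0.1095] yaw -0.285 tool mm [-1.  -0.5  1.5]
```

Emit:
servo_tool:
  increments:
    - [0.1, -1.4, -4.8, 0, 0]
    - [0.1, -2.8, -9.6, 0, 0]
    - [0.1, -2.8, -9.6, 0, 0]
    - [0.1, -2.8, -9.6, 0, 0]
    - [0.1, -2.8, -9.6, 0, 0]
    - [0.1, -2.8, -9.6, 0, 0]
    - [0.1, 0, 0, 0, 0]
    - [0.1, 0, 0, 0, 0]
  force: 90

```text
t: 33.45
tool_pos: [0.5408, -0.0242, 0.1096]
tool_rot: [3.109, -0.447, 0.005]
contact_force: [1.3, -2.9, 6.0]
opening: 0.0223
grip_force: 88.5
```

```bash
python3 pan.py; python3 to.py .5393 -.0777 .108
```

```text
knob [334.6 143.9] [313 130  32  31 464] [[ 0.623  -0.3002  0.172 ]]
knob [289.4 188.8] [284 182  12  16 144] [[ 0.6501 -0.0602  0.172 ]]
lid (array([ 0.6493, -0.0583]), np.float64(0.0912), 121)
pos [ 0.5408 -0.0242  0.1096] yaw -0.285 tool mm [13.6 51.8  1.7]
```

View pics/p.png

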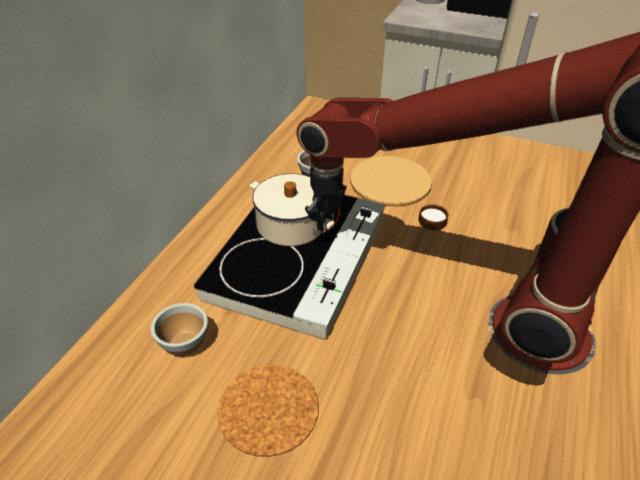

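The pan, at (290,212), slides along with its lid on and upright. I'll carry on.

Emit:
servo_tool:
  increments:
    - [0.1, -2.8, -9.6, 0, 0]
    - [0.1, -2.8, -9.6, 0, 0]
    - [0.1, -2.8, -9.6, 0, 0]
    - [0.1, -2.8, -9.6, 0, 0]
    - [0.1, -2.8, -9.6, 0, 0]
    - [0.1, -2.8, -9.6, 0, 0]
    - [0.1, -2.8, -9.6, 0, 0]
    - [0.1, -2.8, -9.6, 0, 0]
    - [0.1, -2.8, -9.6, 0, 0]
    - [0.1, -2.8, -9.6, 0, 0]
    - [0.1, -2.8, -9.6, 0, 0]
    - [0.1, 0, 0, 0, 0]

```text
t: 35.0
tool_pos: [0.5409, 0.0858, 0.1096]
tool_rot: [3.108, -0.446, 0.005]
contact_force: [1.0, -4.5, 5.9]
opening: 0.0223
grip_force: 88.6
```

Emit:
servo_tool:
  increments:
    - [0.1, -2.8, -9.6, 0, 0]
    - [0.1, -2.8, -9.6, 0, 0]
    - [0.1, -2.8, -9.6, 0, 0]
    - [0.1, -2.8, -9.6, 0, 0]
    - [0.1, -2.8, -9.6, 0, 0]
    - [0.1, -1.4, -4.8, 0, 0]
    - [0.1, 0, 0, 0, 0]
    - [0.1, 0, 0, 0, 0]

```text
t: 36.0
tool_pos: [0.5411, 0.1401, 0.1096]
tool_rot: [3.108, -0.447, 0.005]
contact_force: [0.3, -5.6, 6.1]
opening: 0.022
grip_force: 88.7
```

```bash
python3 pan.py; python3 to.py .5393 .1453 .108
```

```text
knob [314.  166.1] [ 254  130   91  100 4008] [[ 0.633 -0.177  0.172]]
knob [258.9 228.2] [253 220  13  18 176] [[0.6506 0.1041 0.172 ]]
lid (array([0.6495, 0.1061]), np.float64(0.0912), 129)
pos [0.541  0.1401 0.1096] yaw -0.286 tool mm [-3.1 -4.5  1.6]
```

Emit:
servo_tool:
  increments:
    - [0.1, -1.4, -4.8, 0, 0]
    - [0.1, 0, 0, 0, 0]
    - [0.1, 0, 0, 0, 0]
    - [0.6, 0, 0, 0, 0]
    - [0.6, 0, 0, 0, 0]
    - [0.6, 0, 0, 0, 0]
    - [0.6, 0, 0, 0, 0]
    - [0.6, 0, 0, -40, 0]
    - [0.6, 0, 0, -40, 0]
    - [0.6, 0, 0, -20, 0]

```text
t: 37.3
tool_pos: [0.5407, 0.1468, 0.211]
tool_rot: [-3.109, 0.445, -0.006]
contact_force: [-0.2, 0.4, 0.1]
opening: 0.0512
grip_force: 0.0
```

Emit:
servo_tool:
  increments:
    - [0.6, -20, 45, 0, -9]
    - [0.6, 0, 45, 0, -8.8]
    - [0.6, 0, 50, 0, 0]
    - [0.6, 0, 50, 0, 0]
    - [0.6, 0, 0, 0, 0]
    - [0.6, 0, 0, 0, 0]

```text
t: 38.05
tool_pos: [0.5043, -0.0353, 0.2076]
tool_rot: [-3.14, -0.04, 0.002]
contact_force: [0.4, 0.8, 0.5]
opening: 0.0512
grip_force: 0.0
```

```bash
python3 lid.py f .155 205 110 110 127; python3 pan.py; python3 to.py .478 -.165 .2; python3 - <<'E'
from m import *
a=cv2.imread("pics/f.png");b=cv2.imread("pics/fs.png")
cv2.imwrite("pics/fc.png",np.hstack([cv2.resize(a[120:300,210:430],None,fx=1.8,fy=1.8),cv2.resize(b[150:330,190:410],None,fx=1.8,fy=1.8)]))
E
```

```text
lid (array([0.6498, 0.113 ]), np.float64(0.0931), 174) [ 0.50451236 -0.03458448  0.20784862]
knob [293.6 192. ] [257 184  77  27 257] [[ 0.6352 -0.0524  0.172 ]]
knob [305.2 206.8] [267 191  64  41 279] [[ 0.5852 -0.0095  0.172 ]]
knob [301.3 208.8] [280 199  38  24 178] [[0.5905 0.0012 0.172 ]]
knob [325.6 225.1] [301 203  40  36 170] [[0.515  0.0342 0.172 ]]
knob [257.8 229.6] [252 222  13  17 174] [[0.6505 0.1095 0.172 ]]
lid (array([0.649 , 0.1105]), np.float64(0.0914), 188)
pos [ 0.5046 -0.0345  0.208 ] yaw 0.028 tool mm [-30.2 129.7   7.9]
```

View pics/fc.png

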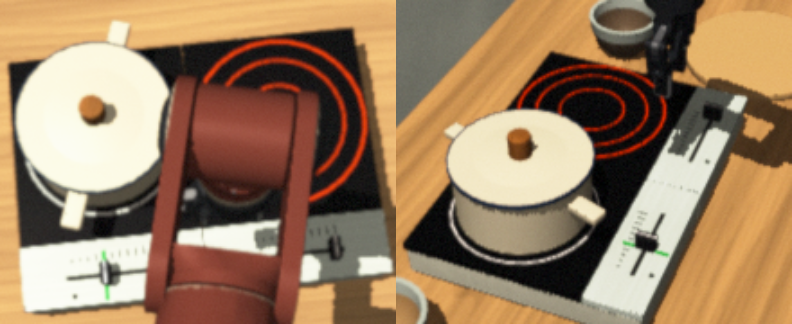

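The covered pan stands in the white ring: lid at (0.650, 0.113), ring centre at (0.650, 0.1136). Next is the boil slider.

Emit:
servo_tool:
  increments:
    - [0.55, -14, 43, 0, 0]
    - [0.55, -14, 43, 0, 0]
    - [0.55, 0, 44, 0, 0]
    - [0.55, 0, 0, 0, 0]
    - [0.55, 0, 0, 40, 0]
    - [0.55, 0, 0, 40, 0]
    - [0.55, 0, 0, 35, 0]
    - [0.55, 0, 0, 16, 0]
    - [0.55, 0, 0, 0, 0]
    - [0.55, 0, 0, 0, 0]
  force: 25

```text
t: 39.45
tool_pos: [0.4813, -0.1665, 0.0791]
tool_rot: [3.14, 0.042, 0.004]
contact_force: [0.4, 0.4, 0.0]
opening: 0.0471
grip_force: 0.0
```

Emit:
servo_tool:
  increments:
    - [0.55, 0, 0, 9, 0]
    - [0.0, 0, 0, 0, 0]
    - [0.0, 0, 0, 0, 0]
    - [0.0, 0, 0, 0, 0]
    - [0.0, 0, 0, 0, 0]
    - [0.0, 0, 0, 0, 0]

```text
t: 40.2
tool_pos: [0.4801, -0.1664, 0.0685]
tool_rot: [3.141, 0.041, 0.0]
contact_force: [-1.9, 0.3, 2.7]
opening: 0.0131
grip_force: 29.9
```

Emit:
servo_tool:
  increments:
    - [0.0, 0, -12, 0, 0]
    - [0.0, 0, -14, 0, 0]
    - [0.0, 0, -14, 0, 0]
    - [0.0, 0, -14, 0, 0]
    - [0.0, 0, -14, 0, 0]
    - [0.0, 0, -12, 0, 0]
    - [0.0, 0, -10, 0, 0]
    - [0.0, 0, -2, 0, 0]
    - [0.0, 0, 0, 0, 0]

```text
t: 41.32
tool_pos: [0.4778, -0.0737, 0.0685]
tool_rot: [-3.14, -0.041, -0.0]
contact_force: [-1.7, 1.5, 6.6]
opening: 0.0137
grip_force: 30.5
```

Emit:
servo_tool:
  increments:
    - [0.0, 0, -1, 0, 0]
    - [0.0, 0, -1, 0, 0]
    - [0.0, 0, -1, 0, 0]
    - [0.0, 0, 0, 0, 0]

```text
t: 41.82
tool_pos: [0.4777, -0.0717, 0.0685]
tool_rot: [3.141, 0.04, 0.0]
contact_force: [-2.9, -0.8, 5.5]
opening: 0.0131
grip_force: 30.4
```

Emit:
servo_tool:
  increments:
    - [0.0, 0, -1, 0, 0]
    - [0.0, 0, -1, 0, 0]
    - [0.0, 0, -1, 0, 0]
    - [0.0, 0, 0, 0, 0]

```text
t: 42.32
tool_pos: [0.4777, -0.0715, 0.0685]
tool_rot: [3.134, 0.041, 0.001]
contact_force: [-2.1, -12.9, 2.4]
opening: 0.013
grip_force: 30.0
```

At the end stop (-12.9 N). Back off slightly, release and look.

Emit:
servo_tool:
  increments:
    - [0.0, 0, 2, 0, 0]
    - [0.0, 0, 0, 0, 0]
    - [0.45, 0, 0, 0, 0]
    - [0.45, 0, 0, 0, 0]
    - [0.45, 0, 0, 0, 0]
    - [0.45, 0, 0, -40, 0]
    - [0.45, 0, 0, -50, 0]
    - [0.45, 0, 0, -40, 0]
    - [0.45, 0, 60, 0, 0]
    - [0.45, 0, 60, 0, 0]
    - [0.45, 0, 60, 0, 0]
    - [0.45, 0, 0, 0, 0]

```text
t: 43.82
tool_pos: [0.4819, -0.2534, 0.198]
tool_rot: [-3.141, -0.033, 0.0]
contact_force: [-0.4, 0.6, 0.2]
opening: 0.0383
grip_force: 0.0
```

Emit:
servo_tool:
  increments:
    - [0.45, 0, 50, 0, 0]
    - [0.45, 0, 50, 0, 0]
    - [0.45, 0, 0, 0, 0]
    - [0.45, 0, 0, 0, 0]

```text
t: 44.32
tool_pos: [0.4849, -0.349, 0.1978]
tool_rot: [-3.14, -0.042, 0.001]
contact_force: [0.3, 0.0, 0.5]
opening: 0.0382
grip_force: 0.0
```

```bash
python3 lid.py g .155 205 110 110 127; python3 to.py .478 -.165 .2; python3 - <<'E'
from m import *
print(get_obs()["t"],get_obs()["contact_force"])
a=cv2.imread("pics/g.png");b=cv2.imread("pics/gs.png")
cv2.imwrite("pics/gc.png",np.hstack([cv2.resize(a[120:300,210:430],None,fx=1.8,fy=1.8),cv2.resize(b[150:330,190:410],None,fx=1.8,fy=1.8)]))
E
```

```text
lid (array([0.6498, 0.113 ]), np.float64(0.0932), 203) [ 0.48502489 -0.34863885  0.19809535]
pos [ 0.485  -0.3486  0.1981] yaw 0.028 tool mm [  -2.  -183.8   -1.8]
44.425 [0.04516064 0.74756337 0.43488645]
```

View pics/gc.png

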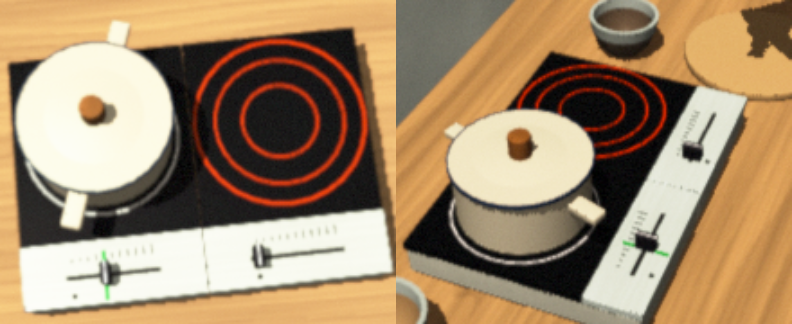

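The boil cap is at the left end of its track at (260,256). The simmer cap is on the green mark at (107,271), and the covered pan is inside the white ring.

```bash
python3 -c "
from station import *
print(finish_job())"
```

```text
the job is handed in; nothing more can be done
None
```

I've handed the job in, and no verdict came back: by my measurements all three corn pieces are in the covered pan, which stands within about 1 mm of the white ring's centre, the red plate's slider is off, and the white plate's is on its green mark.

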